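# Set the casting rings on their crucible formers

## Robot

A 6-joint arm with a two-finger parallel gripper is mounted at the origin on the work surface. World frame = base frame: x ahead of the robot, y to its left, z up, the work surface at z = 0. Lengths are in m, angles in degrees, forces in N, time in s.
With the tool pointing down it reaches from about 0.25 to 0.725 m from the base axis. Payload 9.7 kg.
Tool frame: the origin (TCP) lies at the very end of the fingers, on their centre line; the grasp point (between the pads) lies grasp_offset behind it (grasp_offset is the distance from the TCP to the grasp point, in m); z points along the fingers, y is the line along which they close (so a half turn about z gives the same grasp; the last joint's range is limited). The gripper opens to 85 mm and grips with 20 to 120 N. Pads are 22 mm wide; open, the fingers measure 114 mm over their backs; the gripper's body (76 mm by 85 mm) begins 54 mm behind the grasp point. The pads swing forward as they close: fully open they stand 13 mm farther back than shut.
Start: joints at [73.339, 4.979, 10.078, 95.1, 0, 90], TCP at [0.158, 0.527, 0.231] pointing down, gripper open.
Joint ranges: [-179.16, 179.16], [-48.56, 103.87], [-65.8, 70.77], [-126.05, 130.52], [-82.76, 87.17], [-180, 180]. Speed limits (degrees/s): [127.2, 127.2, 147.25, 180, 180, 180].

## Interface

Orientations are given as [roll, pitch, yaw] about the fixed x, y, z axes, in that order (R = Rz(yaw) Ry(pitch) Rx(roll)).
In Python, from workcell import get_obs, camera, calibration, job_done, recognise, cut_out, mark_of, grasp_offset gives the robot as it stands.
- The arm moves only by the tool servo_tool, never from a script. Its argument "moves" is a list of rows, each a list of 3 entries, a list of its own where there are three numbers: the turn, a rotation vector about the tool's x, y, z in degrees, then the shift along the tool's x, y, z in m, then the opening in per cent of the stroke, from 0 (shut) to 100 (fully open). In form: [[[ax, ay, az], [x, y, z], claw], ...]. A call has 1 to 12 rows; each row shifts and turns the commanded pose from where the row before left it, along the tool's axes as they then stand; what a row does not reach is not made up. A row lasts 1/10 s, in which the tool goes at most 50 mm and 8.59 degrees, less where a joint would pass 70% of its speed; a pose out of reach is approached as far as the arm can. A call is refused whole if a number of a shift passes 0.05 or a number of a turn 8.59, either way. A call with a gripper value outside its range is refused whole. The fingers move at their own pace and stop on an object; "force" is the grip in N (left out, the last holds). Time passes only in rows, so rows that do not move let the fingers close. It gives the time, the measured TCP pose, the force, the opening and the grip force at its end, in the units of the state.
- get_obs(): the state, without advancing time (a new reading comes with each control period).
- camera(name): name is "scene" or "top"; returns (picture, depth): 384x512x3 uint8, red, green, blue; 384x512 float32, m along the optical axis (not along the pixel's ray), 0 where there is no reading.
- calibration(name): a dict with "camera_matrix" (3x3 intrinsics, pixels), "dist" ([k1, k2, p1, p2, k3] as OpenCV has them; the pictures are not rectified), "R" (3x3) and "t" (3): a world point X has camera coordinates R X + t. Camera axes: x right, y down, z forward; pixel columns grow to the right and rows downward; lengths in m; the calibration is good to about 2 mm. A picture is of the moment at which its call begins. calibration takes no time and is no camera call.
- job_done(): hands the job in; it is judged then, once.
Trained networks look in the newest picture that a camera, given by its name, has taken for a name from the list of things; names that differ only in an ending like _2 or _b are one class to them, and where a whole thing is asked for, a point or a joint stands for the part that bears it (a point fixed in the world has none). Each returns a list of dicts, best first, with "score" (0 to 1); they miss things now and then, are a little off and sometimes report something else, mostly with a low value. They report only what shows in the picture. A call takes as long as a camera call. They do not tell look-alikes from the thing itself.
- recognise(name, camera): "xyz" ([x, y, z] in m, in the coordinates of the camera as it stood for that picture, good to about 4 mm: the middle of the surface that is visible of it).
- cut_out(name, camera): "mask" (384x512 bool, what is visible of it).
- mark_of(name, camera): "xyz" ([x, y, z] in m, in the coordinates of the camera as it stood for that picture, good to about 4 mm: a listed point, or the origin of a listed thing).
The state is a dict: "time": time; "q": joint angles; "qd": joint speeds; "joint_efforts": joint torques, N m; "ee_pos": TCP position; "tcp_rot": TCP orientation; "wrist_force": force on the tool from outside, world axes, zero at the start; "torque": the same for the moment, N m; "opening": finger opening in m; "grasp_force": force on a finger pad.
Only numpy, scipy, OpenCV 4.12 (cv2) and the standard library are available. Lean on these libraries where they do the work, as an engineer would, in place of code of your own. Each camera call takes 0.05 s, during which the arm holds its last target. There are 200 camera calls.

## Task

Move the row of four steel casting rings from the white drying rack to the investing rack, in the order in which the crucible formers stand there: each ring over the wax on the rubber former of its own size. Lower each one, without dropping it, until it stands flat on the flange round the cone, and let go of it. Leave the plaster cast and the tin of wax where they are.

Things in the scene. Friction and masses are not known exactly. Their poses are not given: they have to be found in the camera images.
- ring_32_center (a point): Smallest casting ring: open steel tube, 32 mm outside, 27 inside, 50 tall, about 56 g. Point: its centre, z up. It starts on the white drying rack's board (15 mm above the bench), loosely round a dowel 12 thick, 22 high: lift it over that. The rings stand in a straight row, 74 mm apart, order shuffled; fingers fit beside the row, not between neighbours.
- ring_42_center (a point): Second smallest casting ring: open steel tube, 42 mm outside, 37 inside, 50 tall, about 75 g. Point: its centre, z up. It starts on the white drying rack's board (15 mm above the bench), loosely round a dowel 12 thick, 22 high: lift it over that. The rings stand in a straight row, 74 mm apart, order shuffled; fingers fit beside the row, not between neighbours.
- ring_52_center (a point): Second largest casting ring: open steel tube, 52 mm outside, 47 inside, 50 tall, about 93 g. Point: its centre, z up. It starts on the white drying rack's board (15 mm above the bench), loosely round a dowel 12 thick, 22 high: lift it over that. The rings stand in a straight row, 74 mm apart, order shuffled; fingers fit beside the row, not between neighbours.
- ring_62_center (a point): Largest casting ring: open steel tube, 62 mm outside, 57 inside, 50 tall, about 112 g. Point: its centre, z up. It starts on the white drying rack's board (15 mm above the bench), loosely round a dowel 12 thick, 22 high: lift it over that. The rings stand in a straight row, 74 mm apart, order shuffled; fingers fit beside the row, not between neighbours.
- former_32: Crucible former for the 32 mm ring, fixed on the grey steel rack: dark rubber flange 42 mm wide, 8 thick; on it a cone 19 wide below, 8 on top, 14 high; then a sprue with green wax, one small crown, ending 35 above the underside. Origin: centre of the underside (12 above the bench), z up. Seated, the ring's centre is 33 above it. Formers: straight row, 74 apart, order shuffled.
- former_42: Crucible former for the 42 mm ring, fixed on the grey steel rack: dark rubber flange 52 mm wide, 8 thick; on it a cone 29 wide below, 10 on top, 14 high; then a sprue with green wax, one bigger crown, ending 36 above the underside. Origin: centre of the underside (12 above the bench), z up. Seated, the ring's centre is 33 above it. Formers: straight row, 74 apart, order shuffled.
- former_52: Crucible former for the 52 mm ring, fixed on the grey steel rack: dark rubber flange 62 mm wide, 8 thick; on it a cone 39 wide below, 14 on top, 16 high; then a sprue with green wax, a straight bridge of 3 crowns, ending 37 above the underside. Origin: centre of the underside (12 above the bench), z up. Seated, the ring's centre is 33 above it. Formers: straight row, 74 apart, order shuffled.
- former_62: Crucible former for the 62 mm ring, fixed on the grey steel rack: dark rubber flange 72 mm wide, 8 thick; on it a cone 49 wide below, 18 on top, 18 high; then a sprue with green wax, a curved bridge of 5 crowns, ending 39 above the underside. Origin: centre of the underside (12 above the bench), z up. Seated, the ring's centre is 33 above it. Formers: straight row, 74 apart, order shuffled.
- plaster_cast_center (a point): Bystander: cream plaster cast of an upper jaw with teeth, about 62 x 63 mm, 31 mm tall, standing loose beside one of the racks; the point is on its middle, 15 mm above the bench.
- wax_tin_center (a point): Bystander: round open tin of pink wax, 76 mm across, 22 mm tall, standing loose beside the other rack; the point is on its axis, 11 mm above the bench.
Things that resemble listed ones, but are neither listed nor needed, are in the scene too. Leave any yellow look-alike of the part that bears ring_42_center alone. Leave any pink look-alike of the part that bears ring_52_center alone.

How it is judged (in metres and radians):
At the end, for the whole second after the job is handed in: Each of the four rings stands on the former of its own size: axis within 8 mm of the former's, centre 30 to 36 mm above the former's underside (seated is 33), upright within 4 degrees, released and at rest (under 20 mm/s) (horizontal distance between ring_32_center and former_32 below 0.008 m and z of ring_32_center in the frame of former_32 between 0.03 and 0.036 m and angle between each of ring_32_center, ring_42_center, ring_52_center, ring_62_center's own z axis and vertical below 0.07 rad and linear speed of each of ring_32, ring_42, ring_52, ring_62 below 0.02 m/s and horizontal distance between ring_42_center and former_42 below 0.008 m and z of ring_42_center in the frame of former_42 between 0.03 and 0.036 m and horizontal distance between ring_52_center and former_52 below 0.008 m and z of ring_52_center in the frame of former_52 between 0.03 and 0.036 m and horizontal distance between ring_62_center and former_62 below 0.008 m and z of ring_62_center in the frame of former_62 between 0.03 and 0.036 m); the robot touches nothing.
It fails at once if a ring is dropped (falls free of the fingers at over 0.45 m/s, a fall of 11 mm or more) ((linear speed of ring_32 above 0.45 m/s and contact force between ring_32 and the fingers below 0.1 N) or (linear speed of ring_42 above 0.45 m/s and contact force between ring_42 and the fingers below 0.1 N) or (linear speed of ring_52 above 0.45 m/s and contact force between ring_52 and the fingers below 0.1 N) or (linear speed of ring_62 above 0.45 m/s and contact force between ring_62 and the fingers below 0.1 N)).
It fails at once if the plaster cast is shifted by more than 20 mm (distance of plaster_cast_center from where it was at the start of the episode above 0.02 m).
It fails at once if the tin of wax is shifted by more than 20 mm (distance of wax_tin_center from where it was at the start of the episode above 0.02 m).
It also fails if it takes over 88 s, if anything falls off the work surface, if the arm or the gripper's body presses on something with over 40 N, if the wrist force passes 120 N, or if a joint passes its speed limit or range.

## Working session

There is one attempt and no reset: what is moved stays moved. The work goes in short steps, Python scripts to look and compute and a tool call to move; the robot and the scene stay as the last step left them, time stands still between calls to the robot, and variables do not carry over. Pictures are saved under pics/ and viewed, at most 14 in all, crops included, and the job is handed in when it is done.

Besides the shell and the picture viewer there is one more tool, called after "Request:" as name(argument=value, ...) on one line, values as JSON. servo_tool: Moves the arm, as the interface text tells. Its arguments: {"type":"object","properties":{"moves":{"type":"array"},"force":{"type":"number"}},"required":["moves"]}

```bash
mkdir -p pics
cat > h.py <<'E'
import numpy as np, cv2
from workcell import *
def w(cam,p):
    c=calibration(cam); return np.array(c["R"]).T@(np.array(p)-np.array(c["t"]))
def cloud(cam,d):
    c=calibration(cam);h,wd=d.shape
    u,v=np.meshgrid(np.arange(wd),np.arange(h))
    n=cv2.undistortPoints(np.stack([u,v],-1).reshape(-1,1,2).astype(float),np.array(c["camera_matrix"]),np.array(c["dist"])).reshape(h,w_:=wd,2)
    P=np.dstack([n[...,0]*d,n[...,1]*d,d])
    return (P-np.array(c["t"]))@np.array(c["R"])
def snap(cam,name):
    im,d=camera(cam); cv2.imwrite(f"pics/{name}.png",im[...,::-1]); return im,d
E
python3 - <<'E'
from h import *
o=get_obs();print(o, grasp_offset if not callable(grasp_offset) else grasp_offset())
for cam in ["top","scene"]:
    im,d=snap(cam,cam+"0"); np.savez(cam+"0.npz",im=im,d=d)
    for n in ["ring_32_center","ring_42_center","ring_52_center","ring_62_center","former_32","former_42","former_52","former_62","plaster_cast_center","wax_tin_center"]:
        print(cam,n,[(np.round(w(cam,r["xyz"]),3).tolist(),round(r["score"],2)) for r in mark_of(n,cam)])
E
```

```text
{'time': 0.0, 'q': array([ 7.33383203e+01,  5.01104151e+00,  1.00344542e+01,  9.51016031e+01,
       -1.90014818e-03,  9.00000820e+01]), 'qd': array([-0.00249829, -0.04063623,  0.0293924 ,  0.08620708,  0.06678066,
       -0.02803372]), 'joint_efforts': array([-2.07736848e-03, -5.20388103e+01,  4.64807260e+01,  1.60063215e-02,
       -1.00041616e-04, -9.69421983e-07]), 'ee_pos': array([0.15763478, 0.52667072, 0.23058365]), 'tcp_rot': array([-1.79921810e+02,  1.90025833e-03,  1.63338241e+02]), 'wrist_force': array([-0.30784   , -0.18734325,  0.7284208 ]), 'torque': array([ 0.0181705 , -0.00470346,  0.04965025]), 'grasp_force': 0.0, 'opening': 0.08529221326782237} 0.0187
top ring_32_center [([0.593, 0.183, 0.04], 0.44), ([0.447, 0.179, 0.041], 0.19)]
top ring_42_center [([0.616, 0.294, 0.028], 0.68), ([0.525, 0.185, 0.045], 0.47), ([0.508, 0.29, 0.025], 0.47)]
top ring_52_center [([0.78, 0.208, 0.025], 0.7), ([0.674, 0.193, 0.039], 0.67)]
top ring_62_center [([0.447, 0.177, 0.04], 0.69)]
top former_32 [([0.527, -0.184, 0.016], 0.86), ([0.672, -0.175, 0.012], 0.63), ([0.451, -0.191, 0.0
[... 918 characters left out ...]
_32 [([0.528, -0.182, 0.013], 0.79), ([0.672, -0.174, 0.013], 0.78), ([0.454, -0.192, 0.012], 0.6), ([0.602, -0.18, 0.013], 0.44)]
scene former_42 [([0.528, -0.182, 0.013], 0.79), ([0.672, -0.174, 0.013], 0.78), ([0.454, -0.192, 0.012], 0.6), ([0.602, -0.18, 0.013], 0.44)]
scene former_52 [([0.528, -0.182, 0.013], 0.79), ([0.672, -0.174, 0.013], 0.78), ([0.454, -0.192, 0.012], 0.6), ([0.602, -0.18, 0.013], 0.44)]
scene former_62 [([0.528, -0.182, 0.013], 0.79), ([0.672, -0.174, 0.013], 0.78), ([0.454, -0.192, 0.012], 0.6), ([0.602, -0.18, 0.013], 0.44)]
scene plaster_cast_center [([0.49, 0.386, 0.01], 0.61)]
scene wax_tin_center [([0.568, -0.421, 0.006], 0.93), ([0.526, 0.187, 0.041], 0.72)]
```

View pics/top0.png

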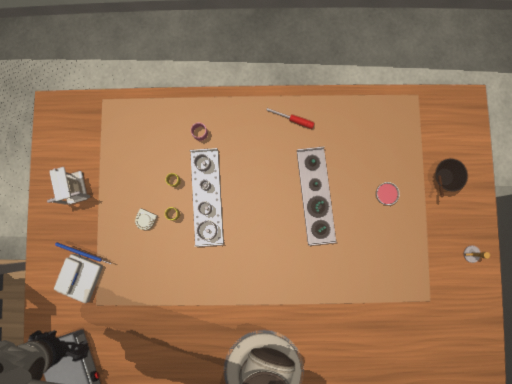

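View pics/scene0.png

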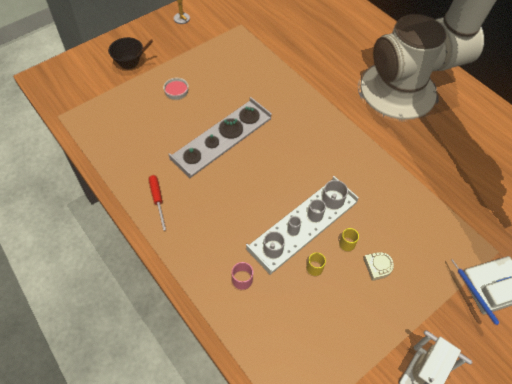

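The top view shows the white rack with rings 52/32/42/62 at (203,163), (205,185), (206,209) and (208,230). The formers are at (312,162), (315,184), (318,206) and (320,229), and the look-alikes (yellow, purple) stand off the rack. Next I refine positions with row fits and settle the former sizes.

Run:
```python
from h import *
for cam in ["top","scene"]:
    z=np.load(cam+"0.npz"); im,d=z["im"],z["d"]; P=cloud(cam,d)
    g=im.max(-1).astype(float)
    print(cam)
    for x,y in [(.447,.178),(.525,.185),(.597,.185),(.674,.191)]:
        m=(np.hypot(P[...,0]-x,P[...,1]-y)<.036)&(P[...,2]>.052)&(P[...,2]<.075)
        Q=P[m]; (cx,cy),r=cv2.minEnclosingCircle(Q[:,:2].astype(np.float32)) if len(Q) else ((0,0),0)
        print(" ring",len(Q),np.round(np.r_[cx,cy,r,np.percentile(Q[:,2],95) if len(Q) else 0],4))
    for x,y in [(.452,-.191),(.527,-.183),(.601,-.178),(.672,-.175)]:
        m=(np.hypot(P[...,0]-x,P[...,1]-y)<.043)&(g<85)&(P[...,2]>.005)
        Q=P[m]; print(" former",len(Q),np.round(np.r_[Q[:,:2].mean(0),Q.min(0)[:2],Q.max(0)],4),"d_area",round(len(Q),1))
    a,b=np.where((P[...,2]>.003)&(abs(P[...,0]-.56)<.14)&(P[...,1]>-.24)&(P[...,1]<-.12))
    s=im[a.min():a.max(),b.min():b.max()]; k=min(760/s.shape[1],560/s.shape[0])
    cv2.imwrite(f"pics/f_{cam}.png",cv2.resize(s,None,fx=k,fy=k,interpolation=cv2.INTER_CUBIC)[...,::-1]); print(a.min(),b.min(),k)
```

```text
top
 ring 61 [0.4509 0.1767 0.0311 0.0693]
 ring 47 [0.5223 0.1834 0.0212 0.0673]
 ring 32 [0.5964 0.1814 0.0157 0.0682]
 ring 60 [0.6722 0.1919 0.0263 0.0684]
 former 104 [ 0.4506 -0.1903  0.4331 -0.2106  0.4691 -0.173   0.0509] d_area 104
 former 169 [ 0.5236 -0.1842  0.4983 -0.2121  0.551  -0.159   0.0548] d_area 169
 former 43 [ 0.5969 -0.1781  0.5865 -0.1919  0.6105 -0.1681  0.035 ] d_area 43
 former 121 [ 0.6692 -0.1694  0.6474 -0.1906  0.6918 -0.15    0.0488] d_area 121
154 297 6.666666666666667
scene
 ring 154 [0.4525 0.177  0.0326 0.0675]
 ring 119 [0.5262 0.1828 0.0222 0.0681]
 ring 89 [0.6008 0.1812 0.0168 0.0673]
 ring 160 [0.6743 0.1906 0.0274 0.068 ]
 former 216 [ 0.459  -0.185   0.428  -0.2159  0.4934 -0.1604  0.0488] d_area 216
 former 307 [ 0.532  -0.1763  0.4854 -0.2154  0.5619 -0.1488  0.0509] d_area 307
 former 114 [ 0.6001 -0.1735  0.5581 -0.1938  0.6211 -0.1568  0.045 ] d_area 114
 former 177 [ 0.677  -0.1647  0.6508 -0.1909  0.699  -0.1426  0.0448] d_area 177
101 173 7.671232876712328
```

View pics/f_top.png

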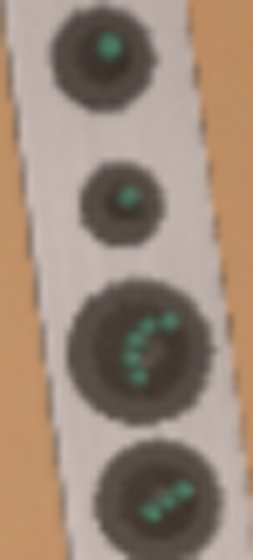

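View pics/f_scene.png

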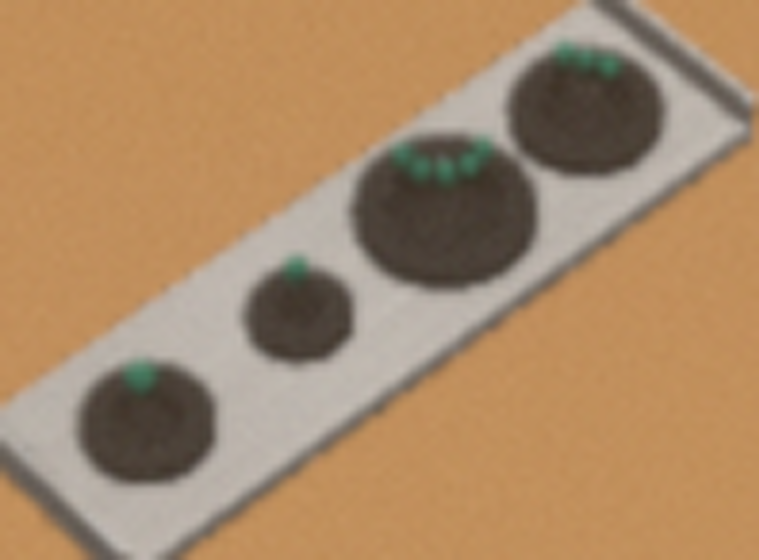

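Sizes from near to far are 52, 62, 32 and 42. One more measurement: sub-pixel flange and ring-top centres by intersecting rays with the plane, alongside the first move.

```bash
cat >> h.py <<'E'
def onplane(cam,uv,z):
    c=calibration(cam);R=np.array(c["R"]);t=np.array(c["t"])
    n=cv2.undistortPoints(np.array(uv,float).reshape(-1,1,2),np.array(c["camera_matrix"]),np.array(c["dist"])).reshape(-1,2)
    r=np.c_[n,np.ones(len(n))]@R; o=-R.T@t
    return o+r*((z-o[2])/r[:,2])[:,None]
def proj(cam,p):
    c=calibration(cam)
    return cv2.projectPoints(np.array([p],float),cv2.Rodrigues(np.array(c["R"]))[0],np.array(c["t"]),np.array(c["camera_matrix"]),np.array(c["dist"]))[0].ravel()
E
python3 - <<'E'
from h import *
res={}
for cam in ["top","scene"]:
    im=np.load(cam+"0.npz")["im"]; g=cv2.cvtColor(im,cv2.COLOR_RGB2GRAY); k=8
    r=im[...,0].astype(np.uint8)  # red: wax and rubber dark, rack bright
    for x,y,s in [(.451,-.191,52),(.526,-.185,62),(.600,-.179,32),(.672,-.175,42)]:
        u,v=proj(cam,[x,y,.016]); h=20 if cam=="top" else 30
        u0,v0=int(u)-h,int(v)-h
        c=cv2.resize(r[v0:v0+2*h,u0:u0+2*h],None,fx=k,fy=k,interpolation=cv2.INTER_CUBIC)
        b=(c<118).astype(np.uint8)
        n,l,st,ce=cv2.connectedComponentsWithStats(b)
        i=l[int((v-v0+.5)*k),int((u-u0+.5)*k)]
        ct=max(cv2.findContours((l==i).astype(np.uint8),cv2.RETR_EXTERNAL,cv2.CHAIN_APPROX_NONE)[0],key=len)
        pix=(ct.reshape(-1,2)+.5)/k-.5+[u0,v0]
        Q=onplane(cam,pix,.017 if cam=="top" else .016)[:,:2].astype(np.float32)
        e=cv2.fitEllipse(Q); print(cam,s,np.round(e[0],4),np.round(e[1],4),st[i][4])
E
```

```text
top 52 [ 0.4496 -0.1915] [0.0592 0.0596] 16831
top 62 [ 0.5235 -0.1845] [0.0694 0.0698] 22695
top 32 [ 0.5968 -0.1777] [0.0394 0.0401] 7321
top 42 [ 0.6703 -0.1705] [0.0495 0.0514] 11529
scene 52 [ 0.4525 -0.1925] [0.0602 0.0657] 17096
scene 62 [ 0.5261 -0.1855] [0.0706 0.0752] 24289
scene 32 [ 0.5993 -0.1789] [0.0395 0.0466] 8903
scene 42 [ 0.6735 -0.1713] [0.05   0.0548] 14154
```

Request:
servo_tool(moves=[[[0,0,-5],[0,0,0],100],[[0,0,-5],[0,0,0],100]], force=40)

```text
time: 1.3
ee_pos: [0.1577, 0.5269, 0.2313]
tcp_rot: [180.0, 0.0, 173.5]
wrist_force: [1.2, 0.6, -0.2]
opening: 0.0855
grasp_force: 0.0
```

Request:
servo_tool(moves=[[[0,0,-5.5],[0,0,0],100],[[0,0,-5.5],[0,0,0],100],[[0,0,0],[-0.0265,-0.0372,0.008],100],[[0,0,0],[-0.0265,-0.0372,0.008],100],[[0,0,0],[-0.0265,-0.0372,0.008],100],[[0,0,0],[-0.0265,-0.0372,0.008],100],[[0,0,0],[-0.0265,-0.0372,0.008],100],[[0,0,0],[-0.0265,-0.0372,0.008],100],[[0,0,0],[-0.0265,-0.0372,0.008],100],[[0,0,0],[-0.0265,-0.0372,0.008],100],[[0,0,0],[-0.0265,-0.0372,0.008],100],[[0,0,0],[-0.0265,-0.0372,0.008],100]])

```text
time: 2.5
ee_pos: [0.451, 0.1743, 0.1512]
tcp_rot: [180.0, 0.0, -175.7]
wrist_force: [1.3, 1.2, -0.8]
opening: 0.0856
grasp_force: 0.0
```

```bash
cat > rel.py <<'E'
import sys
from h import *
from scipy.spatial.transform import Rotation as Ro
o=get_obs(); R=Ro.from_euler("xyz",o["tcp_rot"],degrees=True).as_matrix()
print("t",o["time"],"pos",np.round(o["ee_pos"],4),"rot",np.round(o["tcp_rot"],2),"q",np.round(o["q"],1))
a=list(map(float,sys.argv[1:]))
for i in range(0,len(a),3): print(a[i:i+3],"tool shift",np.round(R.T@(np.array(a[i:i+3])-o["ee_pos"]),4))
E
python3 rel.py .4513 .1768 .036
```

```text
t 2.5 pos [0.451  0.1743 0.1512] rot [ 1.7998e+02  4.0000e-02 -1.7567e+02] q [21.1 -5.  -8.8 86.2  0.  16.8]
[0.4513, 0.1768, 0.036] tool shift [-0.0004  0.0024  0.1152]
```

Request:
servo_tool(moves=[[[0,0,0],[0,0.002,0.03],100],[[0,0,0],[0,0,0.03],100],[[0,0,0],[0,0,0.03],100],[[0,0,0],[0,0,0.02],100],[[0,0,0],[0,0,0.007],100],[[0,0,0],[0,0,0],0],[[0,0,0],[0,0,0],0],[[0,0,0],[0,0,0],0],[[0,0,0],[0,0,0],0],[[0,0,0],[0,0,0],0]])

```text
time: 3.5
ee_pos: [0.4508, 0.1784, 0.0357]
tcp_rot: [180.0, 0.1, -175.7]
wrist_force: [0.1, 0.7, 6.0]
opening: 0.0616
grasp_force: 44.1
```

Request:
servo_tool(moves=[[[0,0,0],[0,0,-0.01],0],[[0,0,0],[0,0,-0.03],0],[[0,0,0],[0,0,-0.03],0],[[0,0,0],[0,0,-0.03],0],[[0,0,0],[0,0,0],0]])

```text
time: 4.0
ee_pos: [0.4516, 0.1787, 0.1391]
tcp_rot: [179.9, 0.3, -175.7]
wrist_force: [-0.7, -0.2, -0.5]
opening: 0.0613
grasp_force: 44.0
```

```bash
python3 rel.py .5248 -.185 .141; python3 -c "
from h import *
print(get_obs()['opening'],get_obs()['grasp_force'],get_obs()['wrist_force'])"
```

```text
t 4.0 pos [0.4516 0.1787 0.1391] rot [ 179.89    0.35 -175.66] q [ 21.6  -5.1 -10.2  84.5  -0.   17.2]
[0.5248, -0.185, 0.141] tool shift [-0.0455 -0.3682 -0.0023]
0.06125530097735632 43.96329008974135 [-0.74830779 -0.2104741  -0.51881727]
```

Request:
servo_tool(moves=[[[0,0,0],[-0.0041,-0.02,0],0],[[0,0,0],[-0.0041,-0.036,0],0],[[0,0,0],[-0.0041,-0.036,0],0],[[0,0,0],[-0.0041,-0.036,0],0],[[0,0,0],[-0.0041,-0.036,0],0],[[0,0,0],[-0.0041,-0.036,0],0],[[0,0,0],[-0.0041,-0.036,0],0],[[0,0,0],[-0.0041,-0.036,0],0],[[0,0,0],[-0.0041,-0.036,0],0],[[0,0,0],[-0.0041,-0.036,0],0],[[0,0,0],[-0.0041,-0.024,0],0],[[0,0,0],[0,0,0],0]])

```text
time: 5.2
ee_pos: [0.5227, -0.188, 0.1335]
tcp_rot: [-180.0, -0.1, -175.8]
wrist_force: [-0.0, -0.4, -1.4]
opening: 0.0617
grasp_force: 44.0
```

```bash
python3 rel.py .5248 -.185 .041
python3 - <<'E'
from h import *
for cam in ["top","scene"]:
    im,d=snap(cam,cam+"1")
    print(cam,[(np.round(w(cam,r["xyz"]),4).tolist(),round(r["score"],2)) for r in mark_of("ring_62_center",cam)])
s=cv2.imread("pics/scene1.png"); u,v=map(int,proj("scene",[.5248,-.185,.09])); s=s[max(v-60,0):v+60,u-80:u+80]
cv2.imwrite("pics/c1.png",cv2.resize(s,None,fx=4,fy=4,interpolation=cv2.INTER_CUBIC))
E
```

```text
t 5.2 pos [ 0.5227 -0.188   0.1335] rot [-1.8000e+02 -6.0000e-02 -1.7583e+02] q [-19.8   4.9  -0.8  84.3  -0.  -23.9]
[0.5248, -0.185, 0.041] tool shift [-0.0024  0.0028  0.0925]
top []
scene [([0.5243, -0.1839, 0.1388], 0.71)]
```

View pics/c1.png

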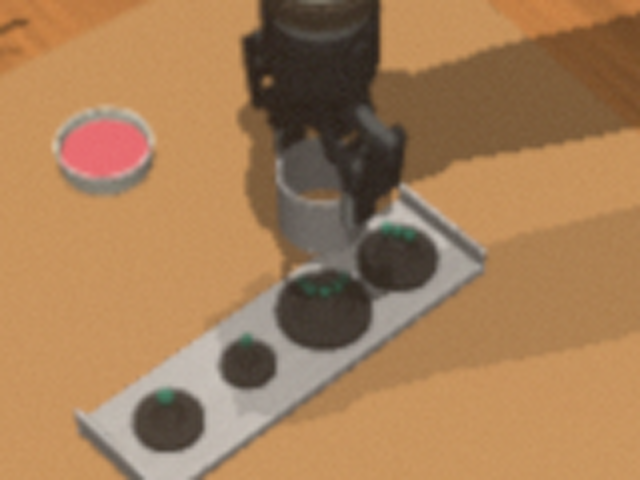

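Ring 62 hangs upright at about (322,205) in the crop, above and behind its former at (323,310). Lowering it now.

Request:
servo_tool(moves=[[[0,0,0],[-0.0022,0.0022,0],0],[[0,0,0],[0,0,0.02],0],[[0,0,0],[0,0,0.02],0],[[0,0,0],[0,0,0.015],0],[[0,0,0],[0,0,0.01],0],[[0,0,0],[0,0,0.01],0],[[0,0,0],[0,0,0.005],0],[[0,0,0],[0,0,0],0],[[0,0,0],[0,0,0],0]])

```text
time: 6.3
ee_pos: [0.525, -0.1833, 0.0548]
tcp_rot: [-180.0, 0.0, -175.7]
wrist_force: [0.3, 0.2, -0.4]
opening: 0.0612
grasp_force: 44.0
```

```bash
python3 rel.py .5248 -.185 .041
```

```text
t 6.3 pos [ 0.525  -0.1833  0.0548] rot [-1.7998e+02  4.0000e-02 -1.7567e+02] q [-19.2   6.   -8.3  75.6  -0.  -23.6]
[0.5248, -0.185, 0.041] tool shift [ 0.0004 -0.0017  0.0138]
```

Request:
servo_tool(moves=[[[0,0,0],[0,-0.0015,0.004],0],[[0,0,0],[0,0,0.004],0],[[0,0,0],[0,0,0.003],0],[[0,0,0],[0,0,0.001],0],[[0,0,0],[0,0,0],0],[[0,0,0],[0,0,0],0]])

```text
time: 6.9
ee_pos: [0.5249, -0.1847, 0.0423]
tcp_rot: [-180.0, 0.0, -175.7]
wrist_force: [0.2, -0.0, -1.0]
opening: 0.0614
grasp_force: 44.0
```

Request:
servo_tool(moves=[[[0,0,0],[0,0,0.001],0],[[0,0,0],[0,0,0.001],0],[[0,0,0],[0,0,0],0],[[0,0,0],[0,0,0],0]])

```text
time: 7.3
ee_pos: [0.525, -0.1847, 0.0407]
tcp_rot: [-180.0, 0.0, -175.7]
wrist_force: [-2.3, 0.2, 4.5]
opening: 0.0614
grasp_force: 44.3
```

Request:
servo_tool(moves=[[[0,0,0],[0,0,0],100],[[0,0,0],[0,0,0],100],[[0,0,0],[0,0,0],100],[[0,0,0],[0,0,0],100],[[0,0,0],[0,0,0],100],[[0,0,0],[0,0,-0.01],100],[[0,0,0],[0,0,-0.03],100],[[0,0,0],[0,0,-0.03],100],[[0,0,0],[0,0,-0.03],100],[[0,0,0],[0,0,0],100]])

```text
time: 8.3
ee_pos: [0.5266, -0.1853, 0.1456]
tcp_rot: [-179.8, 0.4, -175.7]
wrist_force: [0.3, -0.4, 0.1]
opening: 0.0853
grasp_force: 0.0
```

```bash
python3 rel.py .525 .182 .145
python3 - <<'E'
from h import *
for cam in ["top","scene"]:
    im,d=snap(cam,cam+"2")
    print(cam,[(np.round(w(cam,r["xyz"]),4).tolist(),round(r["score"],2)) for r in mark_of("ring_62_center",cam)])
s=cv2.imread("pics/scene2.png"); u,v=map(int,proj("scene",[.5248,-.185,.05])); s=s[max(v-60,0):v+60,u-80:u+80]
cv2.imwrite("pics/c2.png",cv2.resize(s,None,fx=4,fy=4,interpolation=cv2.INTER_CUBIC))
E
```

```text
t 8.3 pos [ 0.5266 -0.1853  0.1456] rot [-179.84    0.37 -175.66] q [-19.4   4.8   0.4  85.2  -0.  -23.7]
[0.525, 0.182, 0.145] tool shift [-2.620e-02  3.663e-01 -3.000e-04]
top [([0.52, -0.1841, 0.0468], 0.61)]
scene [([0.5257, -0.1785, 0.0448], 0.96)]
```

View pics/c2.png

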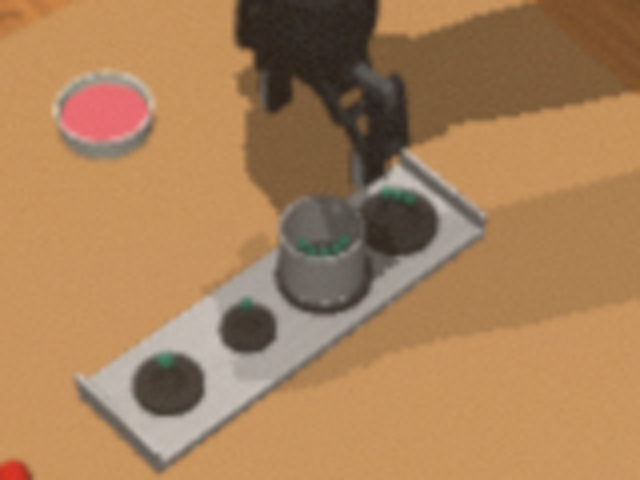

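Ring 62 stands upright at (323,255) with an even flange rim round it. Ring 42 is next.

Request:
servo_tool(moves=[[[0,0,0],[-0.0024,0.02,0],100],[[0,0,0],[-0.0024,0.036,0],100],[[0,0,0],[-0.0024,0.036,0],100],[[0,0,0],[-0.0024,0.036,0],100],[[0,0,0],[-0.0024,0.036,0],100],[[0,0,0],[-0.0024,0.036,0],100],[[0,0,0],[-0.0024,0.036,0],100],[[0,0,0],[-0.0024,0.036,0],100],[[0,0,0],[-0.0024,0.036,0],100],[[0,0,0],[-0.0024,0.036,0],100],[[0,0,0],[-0.0024,0.022,0],100],[[0,0,0],[0,0,0],100]])

```text
time: 9.7
ee_pos: [0.5227, 0.1845, 0.1388]
tcp_rot: [-180.0, -0.1, -175.5]
wrist_force: [0.9, -1.1, -1.0]
opening: 0.0853
grasp_force: 0.0
```

```bash
python3 rel.py .525 .182 .036
```

```text
t 9.7 pos [0.5227 0.1845 0.1388] rot [-1.7999e+02 -1.2000e-01 -1.7548e+02] q [19.4  4.8 -0.3 85.   0.  14.9]
[0.525, 0.182, 0.036] tool shift [-0.0023 -0.0027  0.1028]
```

Request:
servo_tool(moves=[[[0,0,0],[-0.0015,0,0.03],100],[[0,0,0],[0,0,0.03],100],[[0,0,0],[0,0,0.02],100],[[0,0,0],[0,0,0.015],100],[[0,0,0],[0,0,0.005],100],[[0,0,0],[0,0,0],100],[[0,0,0],[0,0,0],100]])

```text
time: 10.4
ee_pos: [0.5255, 0.1824, 0.0413]
tcp_rot: [180.0, 0.1, -175.7]
wrist_force: [0.6, -0.8, 1.2]
opening: 0.0851
grasp_force: 0.0
```

```bash
python3 rel.py .525 .182 .036
```

```text
t 10.4 pos [0.5255 0.1824 0.0413] rot [ 1.7998e+02  7.0000e-02 -1.7567e+02] q [19.1  6.4 -9.4 74.1 -0.  14.8]
[0.525, 0.182, 0.036] tool shift [ 0.0006 -0.0004  0.0053]
```

Request:
servo_tool(moves=[[[0,0,0],[0,0,0.0055],100],[[0,0,0],[0,0,0],0],[[0,0,0],[0,0,0],0],[[0,0,0],[0,0,0],0],[[0,0,0],[0,0,0],0],[[0,0,0],[0,0,0],0],[[0,0,0],[0,0,0],0]])

```text
time: 11.1
ee_pos: [0.5252, 0.1825, 0.0353]
tcp_rot: [180.0, 0.0, -175.7]
wrist_force: [-0.6, -0.2, 6.6]
opening: 0.0415
grasp_force: 40.8
```

Request:
servo_tool(moves=[[[0,0,0],[0,0,0],0],[[0,0,0],[0,0,-0.01],0],[[0,0,0],[0,0,-0.03],0],[[0,0,0],[0,0,-0.03],0],[[0,0,0],[0,0,-0.03],0],[[0,0,0],[0,0,0],0],[[0,0,0],[0,0,0],0]])

```text
time: 11.8
ee_pos: [0.5253, 0.1825, 0.1353]
tcp_rot: [180.0, 0.1, -175.7]
wrist_force: [0.1, -0.3, -0.6]
opening: 0.0415
grasp_force: 40.7
```

```bash
python3 rel.py .672 -.171 .141
```

```text
t 11.8 pos [0.5253 0.1825 0.1353] rot [ 1.7998e+02  5.0000e-02 -1.7567e+02] q [19.2  4.9 -0.6 84.4  0.  14.8]
[0.672, -0.171, 0.141] tool shift [-0.1196 -0.3636 -0.0057]
```

Request:
servo_tool(moves=[[[0,0,0],[-0.006,-0.02,-0.0005],0],[[0,0,0],[-0.012,-0.036,-0.0005],0],[[0,0,0],[-0.012,-0.036,-0.0005],0],[[0,0,0],[-0.012,-0.036,-0.0005],0],[[0,0,0],[-0.012,-0.036,-0.0005],0],[[0,0,0],[-0.012,-0.036,-0.0005],0],[[0,0,0],[-0.012,-0.036,-0.0005],0],[[0,0,0],[-0.012,-0.036,-0.0005],0],[[0,0,0],[-0.012,-0.036,-0.0005],0],[[0,0,0],[-0.012,-0.036,-0.0005],0],[[0,0,0],[-0.006,-0.02,0],0],[[0,0,0],[0,0,0],0]])

```text
time: 13.0
ee_pos: [0.6719, -0.1741, 0.137]
tcp_rot: [180.0, -0.2, -175.8]
wrist_force: [-0.1, 0.6, -1.1]
opening: 0.0416
grasp_force: 40.7
```

Request:
servo_tool(moves=[[[0,0,0],[0,0,0],0],[[0,0,0],[0,0,0],0],[[0,0,0],[0,0,0],0]])

```text
time: 13.3
ee_pos: [0.672, -0.1703, 0.1398]
tcp_rot: [180.0, -0.0, -175.6]
wrist_force: [-0.4, -0.4, -0.1]
opening: 0.0414
grasp_force: 40.7
```

```bash
python3 rel.py .672 -.171 .041
```

```text
t 13.3 pos [ 0.672  -0.1703  0.1398] rot [ 1.7999e+02 -1.0000e-02 -1.7559e+02] q [-14.2  24.5  23.4  89.    0.  -18.6]
[0.672, -0.171, 0.041] tool shift [-0.     -0.0007  0.0988]
```

Request:
servo_tool(moves=[[[0,0,0],[0,-0.0007,0.015],0],[[0,0,0],[0,0,0.02],0],[[0,0,0],[0,0,0.02],0],[[0,0,0],[0,0,0.01],0],[[0,0,0],[0,0,0.01],0],[[0,0,0],[0,0,0.01],0],[[0,0,0],[0,0,0.005],0],[[0,0,0],[0,0,0.004],0],[[0,0,0],[0,0,0],0],[[0,0,0],[0,0,0],0]])

```text
time: 14.3
ee_pos: [0.6724, -0.1723, 0.0462]
tcp_rot: [-180.0, 0.0, -175.7]
wrist_force: [-0.1, -0.5, 0.5]
opening: 0.0416
grasp_force: 40.7
```

Request:
servo_tool(moves=[[[0,0,0],[0,0,0.002],0],[[0,0,0],[0,0,0.001],0],[[0,0,0],[0,0,0],0],[[0,0,0],[0,0,0],0]])

```text
time: 14.7
ee_pos: [0.6723, -0.1722, 0.0428]
tcp_rot: [180.0, 0.0, -175.7]
wrist_force: [-1.5, 0.2, -1.1]
opening: 0.0414
grasp_force: 40.7
```

Request:
servo_tool(moves=[[[0,0,0],[0,0.001,0.001],0],[[0,0,0],[0,0,0.001],0],[[0,0,0],[0,0,0.0005],0],[[0,0,0],[0,0,0],0],[[0,0,0],[0,0,0],0]])

```text
time: 15.2
ee_pos: [0.6722, -0.1711, 0.0404]
tcp_rot: [180.0, 0.0, -175.7]
wrist_force: [-0.9, 0.7, 1.2]
opening: 0.0415
grasp_force: 40.9
```

Request:
servo_tool(moves=[[[0,0,0],[0,0,0.0005],0],[[0,0,0],[0,0,0.0003],0],[[0,0,0],[0,0,0],0],[[0,0,0],[0,0,0],0]])

```text
time: 15.6
ee_pos: [0.6723, -0.1711, 0.0404]
tcp_rot: [-180.0, 0.0, -175.7]
wrist_force: [-3.6, 1.9, 4.9]
opening: 0.0414
grasp_force: 41.3
```

Contact. Release, rise, and go on to ring 32 (the fingers clear its neighbours at this height).

Request:
servo_tool(moves=[[[0,0,0],[0,0,0],100],[[0,0,0],[0,0,0],100],[[0,0,0],[0,0,0],100],[[0,0,0],[0,0,0],100],[[0,0,0],[0,0,0],100],[[0,0,0],[0,0,-0.01],100],[[0,0,0],[0,0,-0.03],100],[[0,0,0],[0,0,-0.03],100],[[0,0,0],[0,0,-0.03],100],[[0,0,0],[0,0,0],100],[[0,0,0],[0,0,0],100]])

```text
time: 16.7
ee_pos: [0.6727, -0.1713, 0.1408]
tcp_rot: [-180.0, 0.1, -175.7]
wrist_force: [-0.2, -0.6, -0.9]
opening: 0.0855
grasp_force: 0.0
```

```bash
python3 rel.py .599 .185 .141
python3 - <<'E'
from h import *
for cam in ["top","scene"]:
    im,d=snap(cam,cam+"3")
    for n in ["ring_42_center","ring_32_center","ring_62_center"]: print(cam,n,[(np.round(w(cam,r["xyz"]),4).tolist(),round(r["score"],2)) for r in mark_of(n,cam)])
s=cv2.imread("pics/scene3.png"); u,v=map(int,proj("scene",[.6,-.185,.05])); s=s[max(v-60,0):v+60,u-80:u+80]
cv2.imwrite("pics/c3.png",cv2.resize(s,None,fx=4,fy=4,interpolation=cv2.INTER_CUBIC))
E
```

```text
t 16.7 pos [ 0.6727 -0.1713  0.1408] rot [-1.7996e+02  1.2000e-01 -1.7566e+02] q [-14.3  24.5  23.5  89.    0.  -18.6]
[0.599, 0.185, 0.141] tool shift [ 0.0465  0.3608 -0.0005]
top ring_42_center [([0.5084, 0.2909, 0.0263], 0.68), ([0.6171, 0.2943, 0.0264], 0.56)]
top ring_32_center [([0.6714, -0.1733, 0.0105], 0.58), ([0.5966, 0.1799, 0.0368], 0.54)]
top ring_62_center []
scene ring_42_center [([0.5069, 0.2929, 0.0274], 0.89), ([0.6753, -0.1713, 0.0407], 0.64), ([0.619, 0.2905, 0.0215], 0.55)]
scene ring_32_center [([0.5967, 0.1845, 0.0385], 0.58), ([0.6743, 0.191, 0.0423], 0.36)]
scene ring_62_center []
```

View pics/c3.png

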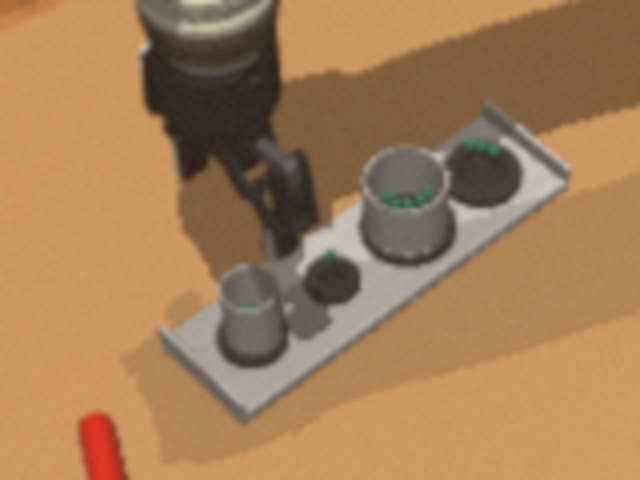

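Rings 42 (at 250,315) and 62 (at 407,205) both sit on their flanges. Going for ring 32.

Request:
servo_tool(moves=[[[0,0,0],[0.0043,0.018,0],100],[[0,0,0],[0.0043,0.036,0],100],[[0,0,0],[0.0043,0.036,0],100],[[0,0,0],[0.0043,0.036,0],100],[[0,0,0],[0.0043,0.036,0],100],[[0,0,0],[0.0043,0.036,0],100],[[0,0,0],[0.0043,0.036,0],100],[[0,0,0],[0.0043,0.036,0],100],[[0,0,0],[0.0043,0.036,0],100],[[0,0,0],[0.0043,0.036,0],100],[[0,0,0],[0.0043,0.018,0],100],[[0,0,0],[0,0,0],100]])

```text
time: 18.3
ee_pos: [0.597, 0.1862, 0.1393]
tcp_rot: [180.0, -0.0, -175.5]
wrist_force: [0.7, 0.3, 0.3]
opening: 0.0855
grasp_force: 0.0
```

Request:
servo_tool(moves=[[[0,0,0],[0,0,0.02],100],[[0,0,0],[0,0,0.02],100],[[0,0,0],[0,0,0.01],100],[[0,0,0],[0,0,0],100],[[0,0,0],[0,0,0],100]])

```text
time: 18.8
ee_pos: [0.5981, 0.1836, 0.0901]
tcp_rot: [-180.0, 0.0, -175.7]
wrist_force: [-0.0, -0.1, 0.7]
opening: 0.0852
grasp_force: 0.0
```

```bash
python3 rel.py .598 .184 .036
```

```text
t 18.8 pos [0.5981 0.1836 0.0901] rot [-1.800e+02  2.000e-02 -1.757e+02] q [17.1 14.8  5.7 80.8 -0.  12.8]
[0.598, 0.184, 0.036] tool shift [0.0001 0.0004 0.0541]
```

Request:
servo_tool(moves=[[[0,0,0],[0,0,0.02],100],[[0,0,0],[0,0,0.02],100],[[0,0,0],[0,0,0.01],100],[[0,0,0],[0,0,0.0045],100],[[0,0,0],[0,0,0],50],[[0,0,0],[0,0,0],40],[[0,0,0],[0,0,0],0],[[0,0,0],[0,0,0],0],[[0,0,0],[0,0,0],0],[[0,0,0],[0,0,0],0],[[0,0,0],[0,0,0],0]])

```text
time: 19.9
ee_pos: [0.5982, 0.1843, 0.0359]
tcp_rot: [180.0, 0.1, -175.7]
wrist_force: [-0.6, 0.1, 5.6]
opening: 0.0305
grasp_force: 39.9
```

Request:
servo_tool(moves=[[[0,0,0],[0,0,0],0],[[0,0,0],[0,0,-0.01],0],[[0,0,0],[0,0,-0.03],0],[[0,0,0],[0,0,-0.03],0],[[0,0,0],[0,0,-0.03],0],[[0,0,0],[0,0,0],0],[[0,0,0],[0,0,0],0]])

```text
time: 20.6
ee_pos: [0.5981, 0.1843, 0.1358]
tcp_rot: [180.0, 0.1, -175.7]
wrist_force: [-0.2, -0.1, -0.3]
opening: 0.0301
grasp_force: 39.6
```

```bash
python3 rel.py .598 -.1783 .141;  python3 - <<'E'
from h import *
for cam in ["top","scene"]:
    im,d=snap(cam,cam+"4")
    for n in ["ring_32_center"]: print(cam,n,[(np.round(w(cam,r["xyz"]),4).tolist(),round(r["score"],2)) for r in mark_of(n,cam)])
s=cv2.imread("pics/scene4.png"); u,v=map(int,proj("scene",[.6,.185,.1])); s=s[max(v-60,0):v+60,u-80:u+80]
cv2.imwrite("pics/c4.png",cv2.resize(s,None,fx=4,fy=4,interpolation=cv2.INTER_CUBIC))
E
```

```text
t 20.6 pos [0.5981 0.1843 0.1358] rot [ 1.7998e+02  7.0000e-02 -1.7566e+02] q [17.1 14.5 10.3 85.8  0.  12.8]
[0.598, -0.1783, 0.141] tool shift [ 0.0275 -0.3616 -0.0053]
top ring_32_center []
scene ring_32_center [([0.5949, 0.1842, 0.1378], 0.64), ([0.5269, -0.1857, 0.0142], 0.17)]
```

View pics/c4.png

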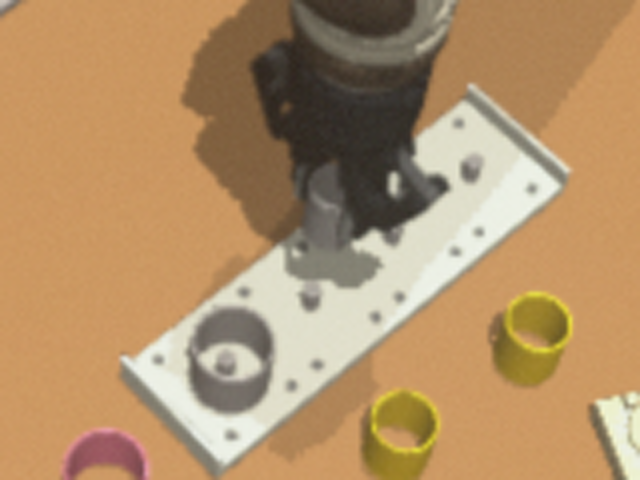

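Ring 32 is held at (325,215), clear of its dowel at (310,295). The opening reads slightly low, so I check its offset in the fingers from the mask.

Run:
```python
from h import *
def sil(cam,c,r,tilt=(0,0)):
    a=np.linspace(0,2*np.pi,40); m=np.zeros((384*4,512*4),np.uint8)
    P=np.array([[c[0]+r*np.cos(t)+tilt[0]*z,c[1]+r*np.sin(t)+tilt[1]*z,c[2]+z] for z in(-.025,.025) for t in a])
    p=np.array([proj(cam,q) for q in P])*4+2
    cv2.fillConvexPoly(m,cv2.convexHull(p.astype(np.int32)),1); return cv2.resize(m.astype(np.float32),(512,384),interpolation=cv2.INTER_AREA)
cam="scene"; im,d=camera(cam)
for r in cut_out("ring_32_center",cam)[:3]:
    m=r["mask"]; b=np.argwhere(m); print(r["score"],b.min(0),b.max(0),len(b))
m=cut_out("ring_32_center",cam)[0]["mask"].astype(float)
R=[]
for dx in np.arange(-.010,.0101,.001):
  for dz in (-.003,0,.003):
    for dy in (-.002,0,.002):
      for tx in (-.15,0,.15):
        s=sil(cam,[.598+dx,.184+dy,.140+dz],.016,(tx,0)); R.append((np.minimum(m,s).sum()/np.maximum(m,s).sum(),round(dx,3),dy,dz,tx))
R.sort(reverse=True)
for x in R[:8]: print(np.round(x,3))
s=sil(cam,[.598,.184,.14],.016); b=np.argwhere(s>.5); print("nominal",b.min(0),b.max(0),len(b))
v0,v1=np.argwhere(m).min(0)[0]-3,np.argwhere(m).max(0)[0]+4;u0,u1=np.argwhere(m).min(0)[1]-4,np.argwhere(m).max(0)[1]+6
for v in range(v0,v1): print("".join("#" if m[v,u]>0 and s[v,u]>.5 else "m" if m[v,u]>0 else "s" if s[v,u]>.5 else "." for u in range(u0,u1)))
```

```text
0.47 [196 291] [216 301] 174Traceback (most recent call last):
  File "<stdin>", line 16, in <module>
  File "<stdin>", line 5, in sil
  File "h.py", line 19, in proj
    c=calibration(cam)
ValueError: time passes only in moves, steps and waits
```

```bash
sed -i '2a import functools\ncalibration=functools.lru_cache(None)(calibration)' h.py
cat > sil.py <<'E'
from h import *
def sil(cam,c,r,tilt=(0,0)):
    a=np.linspace(0,2*np.pi,40); m=np.zeros((384*4,512*4),np.uint8)
    P=np.array([[c[0]+r*np.cos(t)+tilt[0]*z,c[1]+r*np.sin(t)+tilt[1]*z,c[2]+z] for z in(-.025,.025) for t in a])
    p=np.array([proj(cam,q) for q in P])*4+2
    cv2.fillConvexPoly(m,cv2.convexHull(p.astype(np.int32)),1); return cv2.resize(m.astype(np.float32),(512,384),interpolation=cv2.INTER_AREA)
def show(m,s):
    b=np.argwhere((m>0)|(s>.5));(v0,u0),(v1,u1)=b.min(0)-1,b.max(0)+2
    for v in range(v0,v1): print("".join("#" if m[v,u]>0 and s[v,u]>.5 else "m" if m[v,u]>0 else "s" if s[v,u]>.5 else "." for u in range(u0,u1)))
E
python3 - <<'E'
from sil import *
cam="scene"; im,d=camera(cam)
m=cut_out("ring_32_center",cam)[0]["mask"].astype(float)
s=sil(cam,[.598,.184,.14],.016); show(m,s)
for dx in (-.006,-.003,0,.003): print(dx,proj(cam,[.598+dx,.184,.115]),proj(cam,[.598+dx,.184,.165]))
E
```

```text
..................
.........ss.......
......ssssssss....
.....ss#sssssss...
....ss###sssssss..
....s#####sssssss.
...s######sssssss.
...s#######ssssss.
...########ssssss.
...########ssssss.
...#########sssss.
..#########sssss..
..#########sssss..
..#########sssss..
..#########sssss..
..#########sssss..
.##########ssss...
.#########sssss...
.s########sssss...
..########sssss...
..s########sss....
...########sss....
....s#####sss.....
......sssss.......
..................
-0.006 [299.43558692 210.14201728] [301.59642554 199.50250719]
-0.003 [298.4970636 210.7990934] [300.62578754 200.17395609]
0 [297.55687985 211.45730667] [299.65336362 200.8466175 ]
0.003 [296.61503239 212.11665929] [298.67915006 201.52049386]
```

The mask's left edge matches the nominal silhouette, so the ring is centred and upright. Carrying it over.

Request:
servo_tool(moves=[[[0,0,0],[0.0025,-0.019,-0.0005],0],[[0,0,0],[0.0025,-0.036,-0.0005],0],[[0,0,0],[0.0025,-0.036,-0.0005],0],[[0,0,0],[0.0025,-0.036,-0.0005],0],[[0,0,0],[0.0025,-0.036,-0.0005],0],[[0,0,0],[0.0025,-0.036,-0.0005],0],[[0,0,0],[0.0025,-0.036,-0.0005],0],[[0,0,0],[0.0025,-0.036,-0.0005],0],[[0,0,0],[0.0025,-0.036,-0.0005],0],[[0,0,0],[0.0025,-0.036,-0.0005],0],[[0,0,0],[0.0025,-0.018,0],0],[[0,0,0],[0,0,0],0]])

```text
time: 22.25
ee_pos: [0.5969, -0.1805, 0.1398]
tcp_rot: [-180.0, -0.0, -175.8]
wrist_force: [-0.6, -0.1, -0.3]
opening: 0.0301
grasp_force: 39.7
```

Request:
servo_tool(moves=[[[0,0,0],[0,0,0],0],[[0,0,0],[0,0,0],0],[[0,0,0],[0,0,0.02],0],[[0,0,0],[0,0,0.02],0],[[0,0,0],[0,0,0],0],[[0,0,0],[0,0,0],0]])

```text
time: 22.85
ee_pos: [0.5976, -0.1769, 0.1003]
tcp_rot: [180.0, -0.0, -175.6]
wrist_force: [0.5, 0.1, 1.0]
opening: 0.0302
grasp_force: 39.6
```

```bash
python3 rel.py .598 -.1783 .041
```

```text
t 22.85 pos [ 0.5976 -0.1769  0.1003] rot [ 1.7998e+02 -2.0000e-02 -1.7559e+02] q [-16.5  14.4   6.4  81.9   0.  -20.9]
[0.598, -0.1783, 0.041] tool shift [-0.0003 -0.0015  0.0593]
```

Request:
servo_tool(moves=[[[0,0,0],[-0.0003,-0.0012,0.015],0],[[0,0,0],[0,0,0.01],0],[[0,0,0],[0,0,0.01],0],[[0,0,0],[0,0,0.01],0],[[0,0,0],[0,0,0.005],0],[[0,0,0],[0,0,0.005],0],[[0,0,0],[0,0,0],0],[[0,0,0],[0,0,0],0]])

```text
time: 23.65
ee_pos: [0.5982, -0.1791, 0.0453]
tcp_rot: [-180.0, 0.0, -175.7]
wrist_force: [-0.2, 0.2, -0.4]
opening: 0.0301
grasp_force: 39.6
```

Request:
servo_tool(moves=[[[0,0,0],[0,0,0.001],0],[[0,0,0],[0,0,0.001],0],[[0,0,0],[0,0,0.001],0],[[0,0,0],[0,0,0],0],[[0,0,0],[0,0,0],0]])

```text
time: 24.15
ee_pos: [0.598, -0.179, 0.042]
tcp_rot: [-180.0, 0.0, -175.7]
wrist_force: [0.4, 0.2, 0.1]
opening: 0.0298
grasp_force: 39.6
```

Request:
servo_tool(moves=[[[0,0,0],[0,0.0005,0.001],0],[[0,0,0],[0,0,0.0005],0],[[0,0,0],[0,0,0],0],[[0,0,0],[0,0,0],0]])

```text
time: 24.55
ee_pos: [0.5981, -0.1785, 0.0409]
tcp_rot: [-180.0, 0.0, -175.7]
wrist_force: [-1.9, 0.6, 4.9]
opening: 0.0302
grasp_force: 40.2
```

Request:
servo_tool(moves=[[[0,0,0],[0,0,0],100],[[0,0,0],[0,0,0],100],[[0,0,0],[0,0,0],100],[[0,0,0],[0,0,0],100],[[0,0,0],[0,0,0],100],[[0,0,0],[0,0,0],100],[[0,0,0],[0,0,-0.01],100],[[0,0,0],[0,0,-0.03],100],[[0,0,0],[0,0,-0.03],100],[[0,0,0],[0,0,-0.03],100],[[0,0,0],[0,0,0],100],[[0,0,0],[0,0,0],100]])

```text
time: 25.75
ee_pos: [0.5985, -0.1787, 0.1418]
tcp_rot: [-180.0, 0.1, -175.7]
wrist_force: [-0.3, -0.5, -0.6]
opening: 0.0857
grasp_force: 0.0
```

```bash
python3 rel.py .6727 .191 .141
```

```text
t 25.75 pos [ 0.5985 -0.1787  0.1418] rot [-1.7996e+02  1.1000e-01 -1.7566e+02] q [-16.6  14.3  10.7  86.3   0.  -21. ]
[0.6727, 0.191, 0.141] tool shift [-0.1019  0.363   0.0007]
```

Request:
servo_tool(moves=[[[0,0,0],[-0.005,0.0195,0],100],[[0,0,0],[-0.0102,0.036,0],100],[[0,0,0],[-0.0102,0.036,0],100],[[0,0,0],[-0.0102,0.036,0],100],[[0,0,0],[-0.0102,0.036,0],100],[[0,0,0],[-0.0102,0.036,0],100],[[0,0,0],[-0.0102,0.036,0],100],[[0,0,0],[-0.0102,0.036,0],100],[[0,0,0],[-0.0102,0.036,0],100],[[0,0,0],[-0.0102,0.036,0],100],[[0,0,0],[-0.005,0.0195,0],100],[[0,0,0],[0,0,0],100]])

```text
time: 26.95
ee_pos: [0.6715, 0.1939, 0.1384]
tcp_rot: [-180.0, -0.1, -175.5]
wrist_force: [0.8, -0.8, -0.0]
opening: 0.0851
grasp_force: 0.0
```

Request:
servo_tool(moves=[[[0,0,0],[0,0,0],100],[[0,0,0],[0,0,0.02],100],[[0,0,0],[0,0,0.02],100],[[0,0,0],[0,0,0.01],100],[[0,0,0],[0,0,0],100],[[0,0,0],[0,0,0],100]])

```text
time: 27.55
ee_pos: [0.6721, 0.1905, 0.0911]
tcp_rot: [-180.0, 0.0, -175.7]
wrist_force: [1.0, 1.0, 1.1]
opening: 0.0854
grasp_force: 0.0
```

```bash
python3 rel.py .6727 .191 .036
```

```text
t 27.55 pos [0.6721 0.1905 0.0911] rot [-1.800e+02  2.000e-02 -1.757e+02] q [15.8 25.2 19.  83.8 -0.  11.5]
[0.6727, 0.191, 0.036] tool shift [-0.0006  0.0004  0.0551]
```

Request:
servo_tool(moves=[[[0,0,0],[-0.0005,0.0005,0.02],100],[[0,0,0],[0,0,0.02],100],[[0,0,0],[0,0,0.01],100],[[0,0,0],[0,0,0.0052],100],[[0,0,0],[0,0,0],100],[[0,0,0],[0,0,0],0],[[0,0,0],[0,0,0],0],[[0,0,0],[0,0,0],0],[[0,0,0],[0,0,0],0],[[0,0,0],[0,0,0],0],[[0,0,0],[0,0,0],0]])

```text
time: 28.65
ee_pos: [0.6732, 0.1918, 0.0367]
tcp_rot: [180.0, 0.1, -175.7]
wrist_force: [-0.0, 0.6, 4.8]
opening: 0.0513
grasp_force: 42.1
```

Request:
servo_tool(moves=[[[0,0,0],[0,0,0],0],[[0,0,0],[0,0,-0.01],0],[[0,0,0],[0,0,-0.03],0],[[0,0,0],[0,0,-0.03],0],[[0,0,0],[0,0,-0.03],0],[[0,0,0],[0,0,0],0],[[0,0,0],[0,0,0],0]])

```text
time: 29.35
ee_pos: [0.6729, 0.1918, 0.1361]
tcp_rot: [180.0, 0.1, -175.7]
wrist_force: [-0.2, 0.0, -1.5]
opening: 0.0512
grasp_force: 42.0
```

```bash
python3 rel.py .451 -.192 .141
```

```text
t 29.35 pos [0.6729 0.1918 0.1361] rot [ 1.7998e+02  8.0000e-02 -1.7566e+02] q [15.9 25.3 24.2 88.8  0.  11.6]
[0.451, -0.192, 0.141] tool shift [ 0.2503 -0.3659 -0.0053]
```

Request:
servo_tool(moves=[[[0,0,0],[0.0125,-0.018,-0.0005],0],[[0,0,0],[0.025,-0.0365,-0.0005],0],[[0,0,0],[0.025,-0.0365,-0.0005],0],[[0,0,0],[0.025,-0.0365,-0.0005],0],[[0,0,0],[0.025,-0.0365,-0.0005],0],[[0,0,0],[0.025,-0.0365,-0.0005],0],[[0,0,0],[0.025,-0.0365,-0.0005],0],[[0,0,0],[0.025,-0.0365,-0.0005],0],[[0,0,0],[0.025,-0.0365,-0.0005],0],[[0,0,0],[0.025,-0.0365,-0.0005],0],[[0,0,0],[0.0125,-0.018,0],0],[[0,0,0],[0,0,0],0]])

```text
time: 30.55
ee_pos: [0.4488, -0.1925, 0.139]
tcp_rot: [180.0, -0.1, -175.9]
wrist_force: [0.3, 0.4, -1.3]
opening: 0.051
grasp_force: 42.1
```

Request:
servo_tool(moves=[[[0,0,0],[0,0,0],0],[[0,0,0],[0,0,0],0],[[0,0,0],[0,0,0.02],0],[[0,0,0],[0,0,0.02],0],[[0,0,0],[0,0,0],0],[[0,0,0],[0,0,0],0]])

```text
time: 31.15
ee_pos: [0.451, -0.1899, 0.1003]
tcp_rot: [180.0, -0.0, -175.6]
wrist_force: [0.5, 0.5, -0.5]
opening: 0.0509
grasp_force: 42.1
```

```bash
python3 rel.py .451 -.192 .041
```

```text
t 31.15 pos [ 0.451  -0.1899  0.1003] rot [ 1.7997e+02 -4.0000e-02 -1.7559e+02] q [-22.8  -3.8 -13.3  80.6   0.  -27.3]
[0.451, -0.192, 0.041] tool shift [ 0.0001 -0.0021  0.0593]
```

Request:
servo_tool(moves=[[[0,0,0],[0,-0.0015,0.015],0],[[0,0,0],[0,0,0.01],0],[[0,0,0],[0,0,0.01],0],[[0,0,0],[0,0,0.01],0],[[0,0,0],[0,0,0.005],0],[[0,0,0],[0,0,0.004],0],[[0,0,0],[0,0,0],0],[[0,0,0],[0,0,0],0]])

```text
time: 31.95
ee_pos: [0.4511, -0.1923, 0.0466]
tcp_rot: [-180.0, 0.0, -175.7]
wrist_force: [0.1, 0.2, -1.4]
opening: 0.0514
grasp_force: 42.1
```

Request:
servo_tool(moves=[[[0,0,0],[0,0,0.001],0],[[0,0,0],[0,0,0.001],0],[[0,0,0],[0,0,0.001],0],[[0,0,0],[0,0,0],0],[[0,0,0],[0,0,0],0]])

```text
time: 32.45
ee_pos: [0.4509, -0.1922, 0.0433]
tcp_rot: [180.0, 0.0, -175.7]
wrist_force: [0.1, -0.6, -0.7]
opening: 0.0514
grasp_force: 42.1
```

Request:
servo_tool(moves=[[[0,0,0],[0,0,0.001],0],[[0,0,0],[0,0,0.001],0],[[0,0,0],[0,0,0],0],[[0,0,0],[0,0,0],0]])

```text
time: 32.85
ee_pos: [0.451, -0.1922, 0.0417]
tcp_rot: [-180.0, 0.0, -175.7]
wrist_force: [-2.2, 0.7, 4.4]
opening: 0.0513
grasp_force: 42.5
```

Seated. Release, rise and move clear to inspect.

Request:
servo_tool(moves=[[[0,0,0],[0,0,0],100],[[0,0,0],[0,0,0],100],[[0,0,0],[0,0,0],100],[[0,0,0],[0,0,0],100],[[0,0,0],[0,0,0],100],[[0,0,0],[0,0,0],100],[[0,0,0],[0,0,-0.01],100],[[0,0,0],[0,0,-0.03],100],[[0,0,0],[0,0,-0.03],100],[[0,0,0],[0,0,-0.03],100],[[0,0,0],[0,0,-0.02],100],[[0,0,0],[0,0,0],100]])

```text
time: 34.05
ee_pos: [0.4522, -0.1927, 0.1652]
tcp_rot: [-179.9, 0.3, -175.7]
wrist_force: [0.3, -0.1, -2.0]
opening: 0.0854
grasp_force: 0.0
```

Request:
servo_tool(moves=[[[0,0,0],[0,0.03,-0.01],100],[[0,0,0],[0,0.03,0],100],[[0,0,0],[0,0.03,0],100],[[0,0,0],[0,0.03,0],100],[[0,0,0],[0,0.03,0],100],[[0,0,0],[0,0.03,0],100],[[0,0,0],[0,0,0],100],[[0,0,0],[0,0,0],100]])

```text
time: 34.85
ee_pos: [0.4372, -0.0123, 0.1711]
tcp_rot: [-180.0, -0.0, -175.6]
wrist_force: [-0.5, 0.7, 0.5]
opening: 0.0854
grasp_force: 0.0
```

Run:
```python
from sil import *
F={52:(.451,-.192),62:(.5248,-.185),32:(.598,-.1783),42:(.672,-.171)}
for cam in ["top","scene"]:
    im,d=snap(cam,cam+"5"); P=cloud(cam,d)
    for s,(x,y) in F.items():
        m=(np.hypot(P[...,0]-x,P[...,1]-y)<s/2000+.006)&(P[...,2]>.060)&(P[...,2]<.08)
        Q=P[m]; (cx,cy),r=cv2.minEnclosingCircle(Q[:,:2].astype(np.float32))
        mk=[(np.round(w(cam,q["xyz"]),3).tolist(),round(q["score"],2)) for q in mark_of(f"ring_{s}_center",cam)]
        print(cam,s,np.round([cx-x,cy-y,r,np.percentile(Q[:,2],95)],4),mk)
s=cv2.imread("pics/scene5.png"); u,v=map(int,proj("scene",[.56,-.185,.05])); s=s[max(v-55,0):v+55,u-75:u+75]
cv2.imwrite("pics/c5.png",cv2.resize(s,None,fx=5,fy=5,interpolation=cv2.INTER_CUBIC))
s=cv2.imread("pics/top5.png"); u,v=map(int,proj("top",[.56,-.18,.05])); s=s[v-55:v+55,u-40:u+40]
cv2.imwrite("pics/c6.png",cv2.resize(s,None,fx=5,fy=5,interpolation=cv2.INTER_CUBIC))
```

```text
top 52 [-0.0017 -0.0004  0.0261  0.0738] [([0.78, 0.204, 0.025], 0.73), ([0.451, -0.19, 0.043], 0.63)]
top 62 [0.0002 0.0005 0.0312 0.0741] [([0.521, -0.184, 0.044], 0.7), ([0.449, -0.192, 0.009], 0.28), ([0.525, -0.183, 0.018], 0.17)]
top 32 [-0.0016 -0.      0.0161  0.0742] [([0.597, -0.179, 0.043], 0.54)]
top 42 [-0.0025  0.0002  0.0213  0.0749] [([0.618, 0.291, 0.025], 0.68), ([0.506, 0.291, 0.027], 0.51), ([0.673, -0.168, 0.046], 0.5)]
scene 52 [ 0.0022 -0.0001  0.0283  0.0739] [([0.45, -0.196, 0.047], 0.9), ([0.781, 0.205, 0.023], 0.85)]
scene 62 [0.0029 0.0006 0.0339 0.0723] []
scene 32 [0.0017 0.0002 0.0175 0.0736] [([0.598, -0.177, 0.046], 0.78)]
scene 42 [-0.0003 -0.0017  0.023   0.0731] [([0.621, 0.293, 0.023], 0.88), ([0.675, -0.171, 0.043], 0.81), ([0.504, 0.294, 0.028], 0.61)]
```

View pics/c5.png

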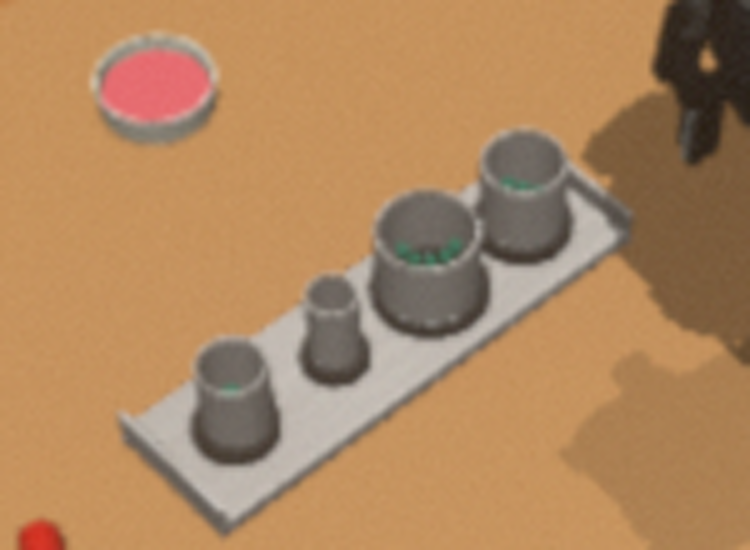

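View pics/c6.png

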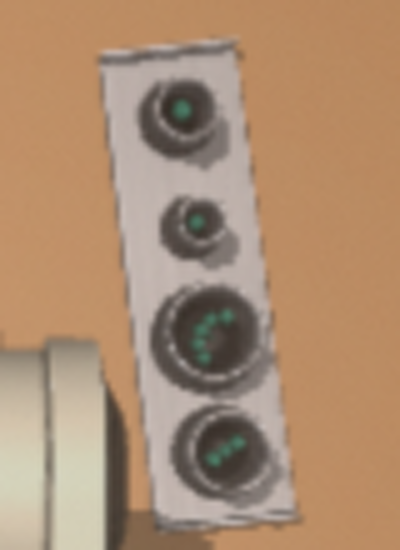

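All four rings stand upright on their own formers, at (235,400), (335,330), (428,265) and (525,195) in the scene crop. Axis offsets are under 3 mm and the tops are level. Handing in.

```bash
python3 -c "
from workcell import *
print(job_done())"
```

```text
the job is handed in; nothing more can be done
None
```

All four rings stand upright on the formers of their own size, released, about 3 mm or less off-centre in the final pictures, and the job was handed in at about 35 s without the plaster cast or wax tin being touched; no verdict came back.

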